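Raise the fume booth window to its marker and start the extractor

TASK

Push the booth's clear sliding window up its slope from beneath the orange lip, without pinching the lip, until the lip is level with the pointer of the green marker clip on the side rail, and leave it standing there. Then press the green button of the round yellow switch right down to start the extractor and let it go. Leave the marker clip where it is set, and do not move anything else on the bench.

Things in the scene. Friction and masses are not known exactly. Their poses are not given: they have to be found in the camera images.
- booth: Fixed bench-top fume booth, clear walls, 340 mm wide (y), 350 deep (x), 300 high. Origin: bottom of its front face, mid-width; x points into the booth, z up. The front is upright for 60 mm, then slopes back at 45 degrees (up and away from the robot); the window slides up this slope, along booth direction (0.707, 0, 0.707). Aluminium rails 22 mm wide flank the slope.
- window (a joint): How far (m) the clear window has slid up its 45 degree slope; 0 is shut, the top stop is at 0.185. Counterweighted: it stays wherever it is left; moving it takes about 2 to 4 N along the slope.
- lip_push (a point): Middle of the underside of the window's orange lip: a bar along booth y, 270 mm long, 14 mm thick along the slope, standing 36 mm square out from the window (up and towards the robot at 45 degrees). The point is 18 mm from the outer edge and from the glass. Moves with the window. Axes: z up the slope, x into the window, y along the lip. With the window shut 15 mm of slope lies below the lip.
- lip_end (a point): Left end (booth +y) of the lip, at the middle of its 14 mm thickness; axes as lip_push.
- mark (a point): Tip of the 5 mm wide pointer of the green marker clip (block 22 x 26 x 22 mm) on the booth's left rail (+y side). Axes: z up the slope, as lip_push. The lip is level with the pointer when lip_end has the same z along these axes; the tip then lies 2 mm beyond the end of the lip. The clip stays put unless struck.
- fan_top (a point): Centre of the top of the round green push button (40 mm across) of the low round yellow switch that stands by itself on the bench, left or right of the booth, fixed. Press straight down.
- fan (a joint): Travel of the button: 0 released, 0.006 m fully pressed (5 N). Springs back.
- flux_jar: Loose jar with white lid, 48 mm across, 60 mm high, upright; origin at the middle of its underside. Leave alone.
- tape_roll: Loose amber roll of tape lying flat, 70 mm across, 20 mm high; origin under its centre. Leave alone.
- solder_spool: Loose steel-grey spool standing on end, 50 mm across, 40 mm high; origin under its centre. Leave alone.
- screwdriver: Loose red-handled screwdriver, 160 mm long, lying along its x axis. Leave alone.
- multimeter: Loose yellow multimeter lying flat, 160 (x) x 80 x 40 mm; origin under its centre. Leave alone.
- pen_cup: Loose dark cup, 80 mm across, 100 mm high; origin under its centre. Leave alone.
- solvent: Loose white bottle, 64 mm across, 150 mm high; origin under its centre. Leave alone.
Things that resemble listed ones, but are neither listed nor needed, are in the scene too. Several things look just like the part that bears fan_top: the one meant starts farthest to the robot's left.

How it is judged:
By the outcome, as a careful person would: the job done as asked, in the order asked, and still so for the second after the job is handed in, with the robot touching nothing.
It also fails if it takes over 51 s, if anything falls off the work surface, if the arm or the gripper's body presses on something with over 40 N, if the wrist force passes 120 N, or if a joint passes its speed limit or range.

ROBOT

A 7-joint arm with a two-finger parallel gripper is mounted at the origin on the work surface. World frame = base frame: x ahead of the robot, y to its left, z up, the work surface at z = 0. Lengths are in m, angles in rad, forces in N, time in s.
With the tool pointing down it reaches from about 0.4 to 0.85 m from the base axis. Payload 4.5 kg.
Tool frame: the origin (TCP) lies at the centre of the arm's flange, where the gripper is bolted on; the fingertips stand 166 mm ahead of it and the grasp point (between the pads) lies 147 mm ahead of it (r.grip_depth is the distance from the TCP to the grasp point, in m); z points along the fingers, y is the line along which they close (so a half turn about z gives the same grasp; the last joint's range is limited). The gripper opens to 88 mm and grips with 3 to 60 N. Pads are 18 mm wide; open, the fingers measure 123 mm over their backs; the gripper's body (75 mm by 187 mm) begins 45 mm behind the grasp point.
Start: joints at [1.373, 0.689, -0.195, 1.565, 0.157, 0.902, -0.215], TCP at [0.144, -0.608, 0.405] pointing down, gripper open.
Joint ranges: [-3.01, 3.01], [-0.46, 2.08], [-1.47, 1.51], [0.13, 2.56], [-1, 4.14], [0.04, 2.09], [-2.66, 2.66]. Speed limits (rad/s): [2.57, 2.57, 3.14, 3.14, 3.14, 3.14, 3.14].

INTERFACE

Orientations are given as a unit quaternion [x, y, z, w].
In Python, from plant import status, cams, r, finder gives the robot as it stands.
- The arm moves only by the tool play_rows, never from a script. Its argument "rows" is a list of rows, each a list of 7 numbers: the opening in per cent of the stroke, from 0 (shut) to 100 (fully open), then the shift along the tool's x, y, z in m, then the turn, a rotation vector about the tool's x, y, z in degrees. A call has 1 to 8 rows; each row shifts and turns the commanded pose from where the row before left it, along the tool's axes as they then stand; what a row does not reach is not made up. A row lasts 1/8 s, in which the tool goes at most 62.5 mm and 10.7 degrees, less where a joint would pass 70% of its speed; a pose out of reach is approached as far as the arm can. A call with a gripper value outside its range is refused whole. The fingers move at their own pace and stop on an object; "grip_force" is the grip in N (left out, the last holds). Time passes only in rows, so rows that do not move let the fingers close. It gives the time, the measured TCP pose, the force, the opening and the grip force at its end, in the units of the state.
- status.get_state(): the state, without advancing time (a new reading comes with each control period).
- cams.snapshot(name): name is "scene" or "top" or "wrist"; returns the picture (480x640x3 uint8, red, green, blue); there is no depth.
- cams.camera_params(name): a dict with "vfov" (degrees; the focal length in pixels is half the picture's height over the tangent of half this angle, whatever the lens; pixels are square), "cx", "cy" (the principal point, pixels), "R" (3x3) and "t" (3): a world point X has camera coordinates R X + t; the wrist camera has in their place "tool_from_camera" (4x4, takes a point from camera to tool coordinates, whose origin is the TCP and whose axes are the flange's). Camera axes: x right, y down, z forward; pixel columns grow to the right and rows downward; lengths in m; the calibration is good to about 2 mm. A picture is of the moment at which its call begins: read the wrist's pose just before it. camera_params takes no time and is no camera call.
- r.finish_job(): hands the job in; it is judged then, once.
Trained networks look in the newest picture that a camera, given by its name, has taken for a name from the list of things; names that differ only in an ending like _2 or _b are one class to them, and where a whole thing is asked for, a point or a joint stands for the part that bears it (a point fixed in the world has none). Each returns a list of dicts, best first, with "score" (0 to 1); they miss things now and then, are a little off and sometimes report something else, mostly with a low value. They report only what shows in the picture. A call takes as long as a camera call. They do not tell look-alikes from the thing itself.
- finder.spot_in(camera, label): "at" ([x, y, z] in m, in the coordinates of the camera as it stood for that picture, good to about 4 mm: the middle of the surface that is visible of it).
- finder.regions_of(camera, label): "mask" (480x640 bool, what is visible of it).
The state is a dict: "clock": time; "q": joint angles; "qd": joint speeds; "joint_torque": joint torques, N m; "tool_pos": TCP position; "eef_rot": TCP orientation; "contact_force": force on the tool from outside, world axes, zero at the start; "moment": the same for the moment, N m; "opening": opening from 0.0 (shut) to 1.0 (fully open); "finger_force": force on a finger pad.
Only numpy, scipy, OpenCV 4.12 (cv2) and the standard library are available. Lean on these libraries where they do the work, as an engineer would, in place of code of your own. Each camera call takes 0.05 s, during which the arm holds its last target. There are 200 camera calls.

## Working session

There is one attempt and no reset: what is moved stays moved. The work goes in short steps, Python scripts to look and compute and a tool call to move; the robot and the scene stay as the last step left them, time stands still between calls to the robot, and variables do not carry over. Pictures are saved under pics/ and viewed, at most 10 in all, crops included, and the job is handed in when it is done.

Besides the shell and the picture viewer there is one more tool, called as name(argument=value, ...), one argument or row to a line, values as JSON. play_rows: Moves the arm, as the interface text tells. Its arguments: {"type":"object","properties":{"rows":{"type":"array","items":{"type":"array","items":{"type":"number"}}},"grip_force":{"type":"number"}},"required":["rows"]}

```bash
mkdir -p pics; ls; cat > h.py <<'E'
import numpy as np, cv2
from plant import status, cams, r, finder
def snap(n,f):
    im=cams.snapshot(n); cv2.imwrite(f'pics/{f}.png',im[:,:,::-1]); return im
def cp(n):
    p=cams.camera_params(n); return p
def w(n,c):
    p=cp(n); return np.array(p['R']).T@(np.array(c)-np.array(p['t']))
def proj(n,X):
    p=cp(n); c=np.array(p['R'])@np.array(X)+p['t']; f=240/np.tan(np.radians(p['vfov']/2))
    return np.array([p['cx']+f*c[0]/c[2],p['cy']+f*c[1]/c[2]])
def ray(n,u,v):
    p=cp(n); f=240/np.tan(np.radians(p['vfov']/2)); R=np.array(p['R'])
    return -R.T@np.array(p['t']), R.T@np.array([(u-p['cx'])/f,(v-p['cy'])/f,1.])
E
python3 - <<'E'
from h import *
s=status.get_state(); print(s)
for n in ['scene','top']:
    p=cp(n); print(n,{k:np.round(v,4).tolist() for k,v in p.items()})
    snap(n,n+'0')
    for l in ['booth','window','lip_push','lip_end','mark','fan_top','multimeter','pen_cup','solvent']:
        for d in finder.spot_in(n,l)[:4]: print(n,l,round(d['score'],2),np.round(w(n,d['at']),3))
print(status.get_state()['clock'])
E
```

```text
pics
{'clock': 0.0, 'q': array([ 1.37280894,  0.68996764, -0.19451353,  1.56631623,  0.15730601,
        0.90249711, -0.21510719]), 'qd': array([-0.00258802, -0.0001919 , -0.00108041, -0.00066525, -0.00073841,
        0.00172282,  0.00128647]), 'joint_torque': array([-5.72990721e-04, -5.27572668e+01, -1.26710918e+00, -1.53430635e+01,
       -5.25785610e-02,  6.38637808e-03,  1.48348595e-04]), 'tool_pos': array([ 0.14347242, -0.60798119,  0.40392736]), 'eef_rot': array([ 9.93286976e-01,  1.15672710e-01, -1.71020232e-04, -8.81708205e-04]), 'contact_force': array([-0.31635138,  0.4994796 ,  0.19388349]), 'moment': array([-0.01850603, -0.00066677, -0.04201201]), 'finger_force': 0.0, 'opening': 0.9975050034272778}
scene {'vfov': 51.9091, 'cx': 320.8318, 'cy': 241.0394, 'R': [[-0.3187, 0.9478, -0.0088], [0.8154, 0.2695, -0.5124], [-0.4833, -0.1705, -0.8587]], 't': [0.1381, -0.3491, 1.5504]}
scene booth 0.76 [ 0.804 -0.012  0.251]
scene window 0.63 [ 0.598 -0.026  0.134]
scene lip_push 0.82 [ 0.604 -0.02   0.134]
scene lip_push 0.67 [0.655 0.134 0.195]
scene lip_push 0.57 [ 0.342 -0.193  0.
[... 353 characters left out ...]
x': 321.5446, 'cy': 239.5053, 'R': [[0.0191, -0.9997, 0.016], [-0.994, -0.0207, -0.1072], [0.1075, -0.0138, -0.9941]], 't': [-0.0055, 0.4908, 1.2814]}
top booth 0.79 [ 0.722 -0.035  0.232]
top window 0.72 [ 0.614 -0.026  0.151]
top lip_push 0.97 [ 0.612 -0.028  0.148]
top lip_end 0.65 [ 0.611 -0.031  0.15 ]
top mark 0.75 [0.641 0.13  0.199]
top fan_top 0.74 [ 0.307 -0.475  0.025]
top fan_top 0.65 [ 0.395 -0.459  0.025]
top fan_top 0.61 [ 0.481 -0.464  0.024]
top fan_top 0.59 [ 0.432 -0.36   0.023]
top multimeter 0.71 [0.423 0.474 0.038]
top pen_cup 0.81 [ 0.603 -0.472  0.064]
top pen_cup 0.65 [ 0.335 -0.193  0.039]
top pen_cup 0.54 [0.452 0.311 0.059]
top solvent 0.84 [0.597 0.35  0.104]
1.0
```

View pics/scene0.png

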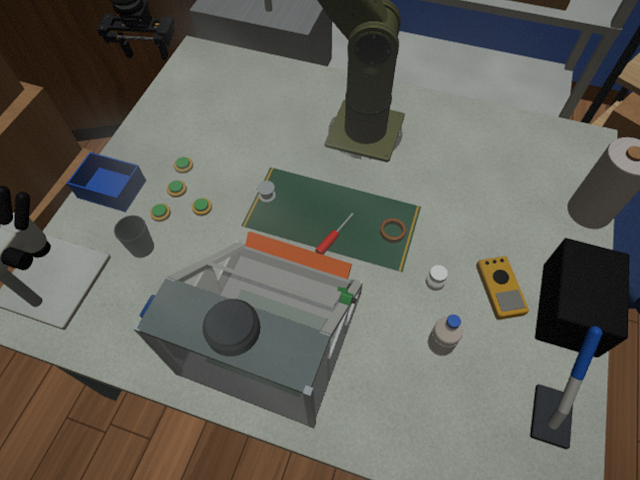

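View pics/top0.png

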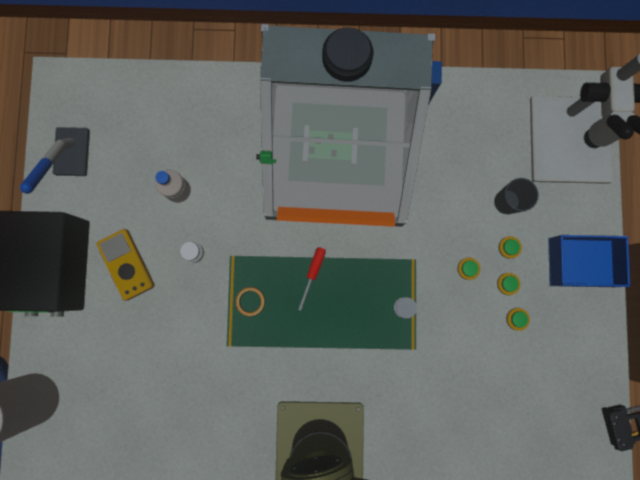

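The scene picture shows the booth with the orange lip at about (298,255), the green clip on its +y rail at (347,296), and four green switches at (160–202, 165–212). In the top picture the lip runs from (277,214) to (395,219), the clip is at (265,157), and the leftmost switch is at (469,268), about (0.43,-0.36).

```bash
cat >> h.py <<'E'
from scipy.spatial.transform import Rotation as Ro
from scipy.optimize import least_squares
def twist(N,Rt,pt,s=None):
    "N equal rows that take the present TCP pose to (Rt,pt)"
    s=s or status.get_state(); R0=Ro.from_quat(s['eef_rot']).as_matrix()
    wv=Ro.from_matrix(R0.T@Rt).as_rotvec(); d=R0.T@(np.array(pt)-s['tool_pos'])
    M=sum(Ro.from_rotvec(wv*k/N).as_matrix() for k in range(N))
    t=np.linalg.solve(M,d); print(N,'shift',np.round(t,4).tolist(),'norm',np.linalg.norm(t).round(4),'deg',np.round(np.degrees(wv)/N,2).tolist())
def frame(yaw):
    "slope frame: x into glass, y along lip, z up slope (columns)"
    a=np.sqrt(.5); return Ro.from_euler('z',yaw).as_matrix()@np.array([[a,0,a],[0,1,0],[-a,0,a]])
def bpt(bx,by,yaw,u,n,y):
    "u along slope from its foot, n out from glass, y along"
    return np.array([bx,by,0])+Ro.from_euler('z',yaw).as_matrix()@np.array([0,0,.06])+frame(yaw)@np.array([-n,y,u])
E
cat > fit.py <<'E'
from h import *
obs={}
for n in ['scene','top']:
    im=cv2.imread(f'pics/{n}0.png'); hsv=cv2.cvtColor(im,cv2.COLOR_BGR2HSV)
    m=cv2.inRange(hsv,(5,170,120),(15,255,255)); 
    nn,lab,st,_=cv2.connectedComponentsWithStats(m); k=1+st[1:,4].argmax(); m=(lab==k).astype('u1')
    c=max(cv2.findContours(m,0,1)[0],key=cv2.contourArea); obs[n]=cv2.convexHull(c)[:,0].astype(float); print(n,st[k])
dirs=np.array([[np.cos(a),np.sin(a)] for a in np.linspace(0,2*np.pi,48,endpoint=False)])
def model(p):
    bx,by,yaw,s=p; C=[bpt(bx,by,yaw,.015+s+du,n,y) for du in(0,.014) for n in (0.002,.036) for y in(-.135,.135)]
    return C
def res(p):
    C=model(p); o=[]
    for n in obs:
        P=np.array([proj(n,c) for c in C]); o+=list((P@dirs.T).max(0)-(obs[n]@dirs.T).max(0))
    return np.array(o)
q=least_squares(res,[.53,-.03,0,.05],loss='soft_l1'); print(q.x,np.degrees(q.x[2]),'rms px',np.sqrt((q.fun**2).mean()))
np.save('fit.npy',q.x)
bx,by,yaw,s=q.x
print('lip_push',bpt(bx,by,yaw,.015+s,.018,0),'lip_end',bpt(bx,by,yaw,.022+s,.018,.135))
for X in [(.641,.13,.199),(.656,.134,.197)]:
    v=frame(yaw).T@(np.array(X)-bpt(bx,by,yaw,0,0,0)); print('clip in slope frame',v)
E
python3 fit.py
```

```text
scene [ 246  233  105   45 1470]
top [ 277  208  118   18 1442]
[ 0.53245994 -0.02672822 -0.02843584  0.00256068] -1.6292536386075198 rms px 1.1629373184908842
lip_push [ 0.53214942 -0.02671939  0.0851452 ] lip_end [0.54093549 0.1080853  0.09009495]
clip in slope frame [-0.0247204   0.15975087  0.17185529]
clip in slope frame [-0.01278429  0.16417574  0.18096297]
```

```bash
python3 - <<'E'
from h import *
for X in [(.61,-.026,.145),(.6,-.023,.134),(.532,-.027,.085),(.432,-.36,.023),(.307,-.475,.025)]:
    print(X,proj('scene',X),proj('top',X))
for n in ['scene','top']:
    for l in ['lip_push','fan_top']:
        for d in finder.spot_in(n,l)[:4]: print(l,np.round(d['at'],3), np.round(d['score'],2))
E
```

```text
(0.61, -0.026, 0.145) [285.11116213 270.11572691] [336.97911137 181.04010366]
(0.6, -0.023, 0.134) [288.16787065 269.03448878] [335.35940667 186.42315436]
(0.532, -0.027, 0.085) [297.55616203 254.66120111] [335.72489739 219.49061957]
(0.432, -0.36, 0.023) [199.26880764 203.37756779] [470.81034408 266.78180758]
(0.307, -0.475, 0.025) [182.44520181 160.2113797 ] [519.19805242 319.61012756]
lip_push [-0.075  0.07   1.146] 0.82
lip_push [0.055 0.121 1.043] 0.67
lip_push [-0.154 -0.143  1.383] 0.57
fan_top [-0.422 -0.157  1.415] 0.59
fan_top [-0.452 -0.092  1.372] 0.47
lip_push [ 0.036 -0.132  1.2  ] 0.97
fan_top [0.475 0.192 1.296] 0.74
fan_top [0.462 0.105 1.305] 0.65
fan_top [0.468 0.019 1.316] 0.61
fan_top [0.363 0.066 1.31 ] 0.59
```

```bash
python3 - <<'E'
from h import *
p=cp('wrist'); print({k:np.round(v,4).tolist() for k,v in p.items()})
bx,by,yaw,s=np.load('fit.npy'); F=frame(yaw); R=np.column_stack([F[:,2],-F[:,1],F[:,0]])
P=bpt(bx,by,yaw,.08,.30,.02); print(P)
for N in (14,16): twist(N,R,P)
E
```

```text
{'vfov': 68.5683, 'cx': 323.2223, 'cy': 244.9468, 'tool_from_camera': [[-0.0003, -0.9585, -0.2849, 0.0732], [1.0, -0.0002, -0.0004, -0.0013], [0.0003, -0.2849, 0.9585, 0.02], [0.0, 0.0, 0.0, 1.0]]}
[ 0.37752798 -0.00231332  0.32870058]
14 shift [0.0188, -0.0414, 0.0124] norm 0.0472 deg [-0.42, 3.2, 1.01]
16 shift [0.0164, -0.0363, 0.0109] norm 0.0413 deg [-0.37, 2.8, 0.88]
```

play_rows(
  rows=[
    [0,0.0164,-0.0363,0.0109,-0.37,2.8,0.88],
    [0,0.0164,-0.0363,0.0109,-0.37,2.8,0.88],
    [0,0.0164,-0.0363,0.0109,-0.37,2.8,0.88],
    [0,0.0164,-0.0363,0.0109,-0.37,2.8,0.88],
    [0,0.0164,-0.0363,0.0109,-0.37,2.8,0.88],
    [0,0.0164,-0.0363,0.0109,-0.37,2.8,0.88],
    [0,0.0164,-0.0363,0.0109,-0.37,2.8,0.88],
    [0,0.0164,-0.0363,0.0109,-0.37,2.8,0.88],
  ],
)

```text
clock: 2.2
tool_pos: [0.2303, -0.318, 0.347]
eef_rot: [0.981, 0.058, 0.185, -0.004]
contact_force: [-0.3, 0.4, 0.0]
opening: 0.116
finger_force: 0.0
```

play_rows(
  rows=[
    [0,0.0164,-0.0363,0.0109,-0.37,2.8,0.88],
    [0,0.0164,-0.0363,0.0109,-0.37,2.8,0.88],
    [0,0.0164,-0.0363,0.0109,-0.37,2.8,0.88],
    [0,0.0164,-0.0363,0.0109,-0.37,2.8,0.88],
    [0,0.0164,-0.0363,0.0109,-0.37,2.8,0.88],
    [0,0.0164,-0.0363,0.0109,-0.37,2.8,0.88],
    [0,0.0164,-0.0363,0.0109,-0.37,2.8,0.88],
    [0,0.0164,-0.0363,0.0109,-0.37,2.8,0.88],
  ],
)

```text
clock: 3.2
tool_pos: [0.3859, -0.114, 0.4737]
eef_rot: [0.953, 0.005, 0.299, -0.047]
contact_force: [1.1, -0.7, 0.9]
opening: 0.002
finger_force: 0.0
```

```bash
cat >> h.py <<'E'
def wristcam(s):
    p=cams.camera_params('wrist'); T=np.eye(4); T[:3,:3]=Ro.from_quat(s['eef_rot']).as_matrix(); T[:3,3]=s['tool_pos']
    return T@np.array(p['tool_from_camera']), 240/np.tan(np.radians(p['vfov']/2)),p['cx'],p['cy']
def wproj(s,X):
    T,f,cx,cy=wristcam(s); c=T[:3,:3].T@(np.array(X)-T[:3,3]); return np.array([cx+f*c[0]/c[2],cy+f*c[1]/c[2]])
def wray(s,u,v):
    T,f,cx,cy=wristcam(s); return T[:3,3],T[:3,:3]@np.array([(u-cx)/f,(v-cy)/f,1.])
E
python3 - <<'E'
from h import *
bx,by,yaw,sl=np.load('fit.npy')
s=status.get_state(); print(s['clock'],s['tool_pos'],s['eef_rot'],s['q'],s['contact_force'])
snap('wrist','w1'); import pickle; pickle.dump(s,open('w1.pkl','wb'))
for u in(.015,.029):
  for n in (0,.036):
    print(u,n,wproj(s,bpt(bx,by,yaw,u+sl,n,.135)),wproj(s,bpt(bx,by,yaw,u+sl,n,-.135)))
for X in [(.641,.13,.199),(.656,.134,.197)]: print(wproj(s,X))
T=wristcam(s)[0]
for d in finder.spot_in('wrist','mark'): 
  X=(T@np.r_[d['at'],1])[:3]; print(d['score'],X,frame(yaw).T@(X-bpt(bx,by,yaw,0,0,0)))
E
```

```text
3.2 [ 0.38585678 -0.11395014  0.47367481] [ 0.95321821  0.00520289  0.29850077 -0.04738434] [ 0.76846095  0.27763674 -0.6445515   2.31199812 -0.99958869  0.0431812
 -0.37930603] [ 1.0767193  -0.65905972  0.90433956]
0.015 0 [184.67767027 279.66568691] [397.82207123 289.9209702 ]
0.015 0.036 [170.90740176 295.83138027] [400.37369996 308.0718834 ]
0.029 0 [182.55314169 270.31090388] [398.76888047 280.09456473]
0.029 0.036 [168.40986939 286.00291516] [401.44027362 297.73095747]
[122.20916815 164.91844151]
[122.89323186 153.46017894]
0.58 [0.64772186 0.1248699  0.19830086] [-0.01937174  0.15481397  0.17621521]
```

View pics/w1.png

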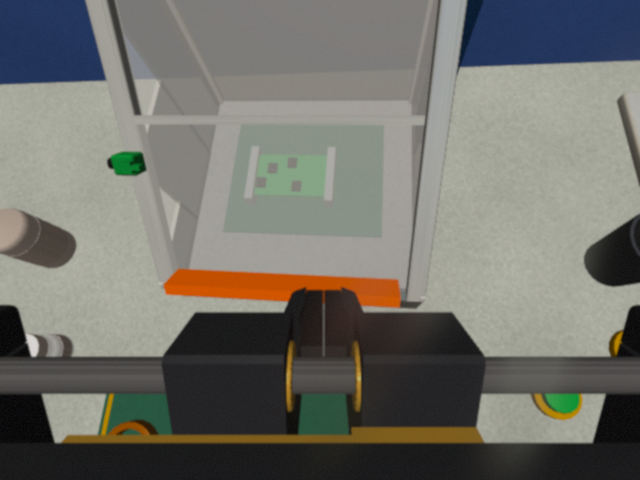

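The wrist picture shows the lip across (165–400, 272–305), as the fit predicts, and the clip at (127,163). The arm ran into its q5/q6 limits at the 45° tilt this close in, so I'll check kinematics for a steeper tool.

```bash
python3 - <<'E'
from h import *
print([x for x in dir(r) if x[0]!='_'],[x for x in dir(status) if x[0]!='_'])
import pickle
S=[status.get_state()]
Q=[np.array([1.37280894,.68996764,-.19451353,1.56631623,.15730601,.90249711,-.21510719]),S[0]['q']]
P=[np.array([.14347242,-.60798119,.40392736]),S[0]['tool_pos']]
E=[Ro.from_quat([.993286976,.115672710,-.000171,-.000881708]),Ro.from_quat(S[0]['eef_rot'])]
import itertools
best=[]
for sg in itertools.product([1,-1],repeat=6):
  def fk(q,p):
    s=(-1,)+sg
    h,L1,L2,d,e1,e2,o1,o7=p
    z=lambda a:Ro.from_euler('z',a); y=lambda a:Ro.from_euler('y',a)
    R=z(s[0]*q[0]+o1)*y(q[1]*s[1]);x=np.array([0,0,h])+R.apply([0,0,L1]);
    R=R*z(s[2]*q[2]); x=x+R.apply([e1,0,0]); R=R*y(s[3]*q[3]); x=x+R.apply([-e1,0,L2])
    R=R*z(s[4]*q[4])*y(s[5]*q[5]); x=x+R.apply([e2,0,d]); R=R*z(s[6]*q[6]+o7); return x,R
  def f(p): 
    o=[]
    for q,x,e in zip(Q,P,E):
      X,R=fk(q,p); o+=list(X-x)+list((R.inv()*e).as_rotvec()*.3)
    return np.array(o)
  for o7 in (0,np.pi/2,np.pi,-np.pi/2):
    a=least_squares(f,[.3,.4,.4,.1,0,0,0,o7]); best.append((a.cost,sg,a.x.round(4).tolist()))
best.sort(key=lambda b:b[0])
for b in best[:4]: print(b)
E
```

```text
['Unreachable', 'finish_job', 'grip_depth'] ['get_state']
(np.float64(8.809190168774531e-17), (-1, -1, -1, -1, -1, -1), [-0.5334, 0.4853, -0.0653, -0.4674, -0.3665, -0.1498, 3.1416, 4.7124])
(np.float64(8.809190216207911e-17), (-1, -1, -1, -1, -1, -1), [-0.5334, 0.4853, -0.0653, -0.4674, -0.3665, -0.1498, -3.1416, -1.5708])
(np.float64(8.809190230744415e-17), (1, -1, 1, -1, 1, -1), [-0.5334, 0.4853, -0.0653, -0.4674, 0.3665, 0.1498, -0.0, -4.7124])
(np.float64(8.809204090881288e-17), (-1, -1, -1, -1, -1, -1), [-0.5334, 0.4853, -0.0653, -0.4674, -0.3665, -0.1498, 3.1416, -1.5708])
```

```bash
cat >> h.py <<'E'
def tool(th,yaw):
    "tool tilted th deg outward from vertical; x forward(up), y = -booth y"
    t=np.radians(th); Z=Ro.from_euler('z',yaw).as_matrix()
    return Z@np.array([[np.cos(t),0,np.sin(t)],[0,-1,0],[np.sin(t),0,-np.cos(t)]])
def tcp(th,u,gap,below,y=0.):
    "TCP with finger axis gap behind the lip's lower outer corner when the lip's underside is at u"
    bx,by,yaw,_=np.load('fit.npy'); R=tool(th,yaw); return R,bpt(bx,by,yaw,u,.036,y)-gap*R[:,0]+(below-.166)*R[:,2]
E
python3 - <<'E'
from h import *
for th in (20,30):
  R,P=tcp(th,.0176,.03,.022); print(th,P)
  twist(8,R,P); twist(10,R,P)
E
```

```text
20 [ 0.44204406 -0.02415648  0.22295606]
8 shift [-0.0092, -0.0091, 0.0316] norm 0.0341 deg [-0.8, -1.86, 0.22]
10 shift [-0.0072, -0.0073, 0.0253] norm 0.0273 deg [-0.64, -1.49, 0.17]
30 [ 0.42151328 -0.02357251  0.20760858]
8 shift [-0.0147, -0.0091, 0.0309] norm 0.0354 deg [-0.82, -0.61, 0.14]
10 shift [-0.0117, -0.0073, 0.0247] norm 0.0284 deg [-0.65, -0.49, 0.12]
```

play_rows(
  rows=[
    [0,-0.0092,-0.0091,0.0316,-0.8,-1.86,0.22],
    [0,-0.0092,-0.0091,0.0316,-0.8,-1.86,0.22],
    [0,-0.0092,-0.0091,0.0316,-0.8,-1.86,0.22],
    [0,-0.0092,-0.0091,0.0316,-0.8,-1.86,0.22],
    [0,-0.0092,-0.0091,0.0316,-0.8,-1.86,0.22],
    [0,-0.0092,-0.0091,0.0316,-0.8,-1.86,0.22],
  ],
)

```text
clock: 4.05
tool_pos: [0.4594, -0.0629, 0.3484]
eef_rot: [0.987, -0.009, 0.159, -0.018]
contact_force: [-0.1, 0.1, -0.7]
opening: 0.006
finger_force: 0.0
```

```bash
python3 - <<'E'
from h import *
s=status.get_state(); print(s['clock'],s['q'],s['tool_pos'],s['contact_force'])
R,P=tcp(20,.0176,.03,.022); twist(4,R,P); print(Ro.from_quat(s['eef_rot']).as_matrix()[:,2])
E
```

```text
4.05 [ 0.06903584  0.55567348 -0.02307924  2.2445857  -0.99960988  0.04318386
 -0.54368454] [ 0.45944482 -0.06286921  0.3483905 ] [-0.1232529   0.06575877 -0.68213898]
4 shift [-0.0145, -0.0089, 0.0284] norm 0.0331 deg [-0.59, 0.43, 0.05]
[ 0.3145358   0.03236909 -0.94869356]
```

```bash
cat > kin.py <<'E'
from h import *
z=lambda a:Ro.from_euler('z',a); y=lambda a:Ro.from_euler('y',a)
def fk(q,p):
    h,L1,L2,d,e1,e2=p
    R=z(-q[0])*y(q[1]);x=np.array([0,0,h])+R.apply([0,0,L1]); R=R*z(-q[2]); x=x+R.apply([e1,0,0]); R=R*y(q[3]); x=x+R.apply([-e1,0,L2])
    R=R*z(-q[4])*y(q[5]); x=x+R.apply([e2,0,d]); R=R*z(-q[6]+O7); return x,R
O7=0
D=[([1.37280894,.68996764,-.19451353,1.56631623,.15730601,.90249711,-.21510719],[.14347242,-.60798119,.40392736],[.993286976,.115672710,-.000171,-.000881708]),
([.76846095,.27763674,-.6445515,2.31199812,-.99958869,.0431812,-.37930603],[.38585678,-.11395014,.47367481],[.95321821,.00520289,.29850077,-.04738434])]
s=status.get_state(); D.append((s['q'],s['tool_pos'],s['eef_rot']))
O7=-np.median([ (fk(np.array(q),[0]*6)[1].inv()*Ro.from_quat(e)).as_euler('zyx')[0]*-1 for q,x,e in D])
f=lambda p: np.concatenate([fk(np.array(q),p)[0]-x for q,x,e in D])
a=least_squares(f,[.3,.4,.4,.1,0,0]); K=a.x
LO=np.array([-3.01,-.46,-1.47,.13,-1,.04,-2.66]); HI=np.array([3.01,2.08,1.51,2.56,4.14,2.09,2.66])
def ik(P,R,q0,wt=.01):
    R=Ro.from_matrix(R)
    g=lambda q:(lambda X:np.concatenate([(X[0]-P)*10,(X[1].inv()*R).as_rotvec()*3,wt*(q-q0)]))(fk(q,K))
    b=least_squares(g,np.clip(q0,LO+.03,HI-.03),bounds=(LO+.02,HI-.02)); X=fk(b.x,K)
    return b.x,np.linalg.norm(X[0]-P),np.degrees((X[1].inv()*R).magnitude())
E
python3 - <<'E'
from kin import *
print(O7,K.round(4),np.abs(a.fun).max(), [np.degrees((fk(np.array(q),K)[1].inv()*Ro.from_quat(e)).magnitude()).round(2) for q,x,e in D])
qs=s['q']
starts={'now':qs,'mid':np.array([0,.6,0,2.0,0,.5,0.]),'flip':np.array([0,.3,0,2.2,3.1,.4,2.6]),'flip2':np.array([0,.3,0,2.2,3.1,.4,-.5]),'elb':np.array([1,.6,-1.2,2.0,1.5,.6,-1.]),'elb2':np.array([-1,.6,1.2,2.0,-.8,.6,1.])}
for th in (0,10,20,30,45):
  R,P=tcp(th,.0176,.03,.022)
  for k,q0 in starts.items():
    q,e,d=ik(P,R,q0); 
    if e<.004 and d<1.5: print(th,k,q.round(2))
E
```

```text
1.5707963267948966 [ 0.2732  0.562   0.2829  0.1393  0.0072 -0.0378] 0.04235179858896146 [np.float64(0.0), np.float64(0.0), np.float64(0.0)]
0 now [-0.14  0.82  0.26  2.17 -0.83  0.26 -0.75]
0 mid [-0.12  0.81  0.22  2.17 -0.76  0.23 -0.82]
0 elb [ 0.41  0.87 -0.56  2.13  1.11  0.47 -2.64]
0 elb2 [-0.21  0.83  0.39  2.15 -0.98  0.34 -0.59]
10 flip [ 0.17  0.82 -0.09  2.19  2.16  0.06  2.64]
10 flip2 [-0.06  0.82  0.08  2.19  4.12  0.06  0.55]
20 flip [ 0.21  0.84 -0.22  2.31  2.74  0.37  2.03]
20 flip2 [-0.21  0.86  0.42  2.33  3.85  0.48  0.84]
30 flip [ 0.22  0.9  -0.27  2.48  2.89  0.76  1.88]
30 flip2 [-0.22  0.94  0.49  2.49  3.64  0.85  1.08]
```

```bash
python3 - <<'E'
from h import *
for th in (3,6):
  R,P=tcp(th,.0176,.03,.022); print(P); twist(7,R,P)
E
```

```text
[ 0.48197433 -0.02529223  0.2401335 ]
7 shift [-0.0001, -0.0051, 0.0159] norm 0.0167 deg [-0.33, -2.18, 0.08]
[ 0.47458483 -0.02508205  0.23797622]
7 shift [-0.0016, -0.0051, 0.016] norm 0.0168 deg [-0.33, -1.76, 0.07]
```

play_rows(
  rows=[
    [0,-0.0016,-0.0051,0.016,-0.33,-1.76,0.07],
    [0,-0.0016,-0.0051,0.016,-0.33,-1.76,0.07],
    [0,-0.0016,-0.0051,0.016,-0.33,-1.76,0.07],
    [0,-0.0016,-0.0051,0.016,-0.33,-1.76,0.07],
    [0,-0.0016,-0.0051,0.016,-0.33,-1.76,0.07],
    [0,-0.0016,-0.0051,0.016,-0.33,-1.76,0.07],
    [0,-0.0016,-0.0051,0.016,-0.33,-1.76,0.07],
  ],
)

```text
clock: 4.92
tool_pos: [0.4744, -0.024, 0.2377]
eef_rot: [0.999, -0.014, 0.052, 0.0]
contact_force: [-0.6, -0.1, -0.6]
opening: 0.006
finger_force: 0.0
```

```bash
cat > now.py <<'E'
from h import *
import sys
th,u,gap,below,N=map(float,sys.argv[1:6]); s=status.get_state()
R=Ro.from_quat(s['eef_rot']).as_matrix(); print(round(s['clock'],2),s['q'].round(3),s['tool_pos'].round(4),s['contact_force'].round(1),'z',R[:,2].round(3))
bx,by,yaw,_=np.load('fit.npy'); v=frame(yaw).T@(s['tool_pos']+.166*R[:,2]-bpt(bx,by,yaw,0,0,0)); print('tip n,y,u',(-v[0]).round(4),v[1:].round(4))
Rt,P=tcp(th,u,gap,below); twist(int(N),Rt,P)
print('slope dir in tool', (R.T@frame(yaw)[:,2]).round(3))
E
python3 now.py 6 .0176 .03 .022 3
python3 - <<'E'
from h import *
s=status.get_state(); im=snap('wrist','w2')
bx,by,yaw,sl=np.load('fit.npy')
for y in (-.135,.135): print([wproj(s,bpt(bx,by,yaw,u+sl,.036,y)).round(0).tolist() for u in(.015,.029)])
T=wristcam(s)[0]
for d in finder.spot_in('wrist','mark'): 
  X=(T@np.r_[d['at'],1])[:3]; print(d['score'],X,frame(yaw).T@(X-bpt(bx,by,yaw,0,0,0)))
E
```

```text
4.92 [-0.104  0.809  0.09   2.193 -0.999  0.07  -0.648] [ 0.4744 -0.024   0.2377] [-0.6 -0.1 -0.6] z [ 0.104 -0.002 -0.995]
tip n,y,u 0.0378 [ 0.0013 -0.02  ]
3 shift [0.0001, 0.0004, -0.0001] norm 0.0004 deg [-0.02, 0.02, 0.02]
slope dir in tool [ 0.777 -0.    -0.63 ]
[[694.0, 260.0], [730.0, 238.0]]
[[-33.0, 260.0], [-67.0, 238.0]]
```

View pics/w2.png

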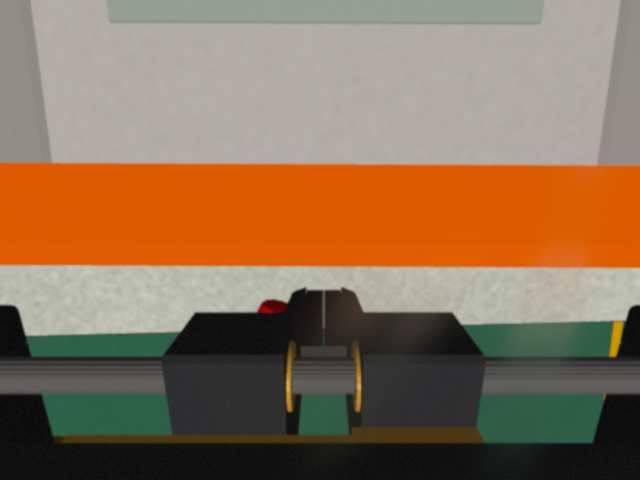

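The picture shows the lip straight across rows 163–265, square to the tool, with the closed fingertips below and in front of it at (325,300). Closing in, then pushing along the slope.

play_rows(
  rows=[
    [0,0.006,0,0.002,0,0,0],
    [0,0.006,0,0.002,0,0,0],
    [0,0.005,0,0.001,0,0,0],
    [0,0.005,0,-0.004,0,0,0],
    [0,0.0078,0,-0.0063,0,0,0],
    [0,0.0078,0,-0.0063,0,0,0],
    [0,0.0078,0,-0.0063,0,0,0],
  ],
)

```text
clock: 5.9
tool_pos: [0.517, -0.0256, 0.2617]
eef_rot: [0.999, -0.014, 0.052, -0.0]
contact_force: [-1.2, -0.6, -1.6]
opening: 0.004
finger_force: 0.8
```

```bash
cat > lip.py <<'E'
from h import *
import sys
def lipu(f):
    "slope position of the lip's underside from the wrist picture's lower outer edge"
    s=status.get_state(); im=snap('wrist',f); hsv=cv2.cvtColor(im,cv2.COLOR_RGB2HSV)
    m=cv2.inRange(hsv,(5,170,90),(15,255,255)); bx,by,yaw,_=np.load('fit.npy'); o=[]
    F=frame(yaw); B=bpt(bx,by,yaw,0,.036,0)
    for c in (100,150,200,450,500,540):
        rr=np.flatnonzero(m[:,c])
        if len(rr)==0: continue
        C,d=wray(s,c,rr.max()+.5); C=F.T@(C-B); d=F.T@d; k=-C[0]/d[0]; o.append((C+k*d)[2])
    print('lip underside u',np.round(o,4)); return s
if __name__=='__main__': lipu(sys.argv[1])
E
python3 now.py 6 .0176 .03 .022 3; python3 lip.py w3
```

```text
5.9 [-0.241  0.811  0.336  2.068 -0.922  0.301 -0.729] [ 0.517  -0.0256  0.2617] [-1.2 -0.6 -1.6] z [ 0.104 -0.001 -0.995]
tip n,y,u 0.0246 [0.001  0.0271]
3 shift [-0.0149, 0.0002, 0.0064] norm 0.0162 deg [-0.03, 0.02, 0.01]
slope dir in tool [ 0.777 -0.001 -0.63 ]
lip underside u [0.0394 0.0395 0.0466 0.0469 0.0379 0.0379]
```

play_rows(
  rows=[
    [0,0.0097,0,-0.0079,0,0,0],
    [0,0.0097,0,-0.0079,0,0,0],
    [0,0.0097,0,-0.0079,0,0,0],
    [0,0.0097,0,-0.0079,0,0,0],
    [0,0.0097,0,-0.0079,0,0,0],
    [0,0.0097,0,-0.0079,0,0,0],
    [0,0.0097,0,-0.0079,0,0,0],
    [0,0.0097,0,-0.0079,0,0,0],
  ],
)

```text
clock: 6.95
tool_pos: [0.5875, -0.0277, 0.3325]
eef_rot: [0.999, -0.014, 0.052, -0.0]
contact_force: [-2.1, -0.1, -1.7]
opening: 0.005
finger_force: 1.2
```

```bash
python3 now.py 6 .0176 .03 .022 3; python3 lip.py w4; python3 - <<'E'
from h import *
snap('scene','s4'); snap('top','t4')
a=cv2.imread('pics/w4.png'); b=cv2.imread('pics/s4.png')[200:380,200:420]; c=cv2.imread('pics/t4.png')[110:240,230:440]
cv2.imwrite('pics/c4.png',np.vstack([cv2.resize(a,(400,300)),cv2.resize(b,(400,300))])); cv2.imwrite('pics/t4c.png',cv2.resize(c,None,fx=3.5,fy=3.5))
E
```

```text
6.95 [-0.362  0.8    0.594  1.824 -0.748  0.639 -0.927] [ 0.5875 -0.0277  0.3325] [-2.1 -0.1 -1.7] z [ 0.103 -0.001 -0.995]
tip n,y,u 0.0249 [0.0009 0.1269]
3 shift [-0.0407, 0.0002, 0.0274] norm 0.0491 deg [-0.03, 0.03, 0.01]
slope dir in tool [ 0.776 -0.001 -0.63 ]
lip underside u [0.1387 0.1377 0.1459 0.1462 0.136  0.1372]
```

View pics/c4.png

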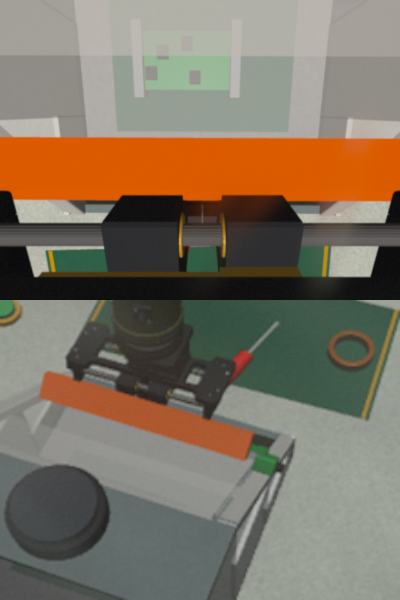

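The top half shows the lip pushed up, with the fingers still beneath it at (200,205). In the bottom half (scene crop) the lip end is at (250,445), just short of the green clip at (265,457). I'll back off and look closely from above the clip.

play_rows(
  rows=[
    [0,-0.015,0,0.004,0,0,0],
    [0,-0.03,0,0,0,0,0],
    [0,-0.02,0,-0.02,0,0,0],
  ],
)

```text
clock: 7.48
tool_pos: [0.5203, -0.0255, 0.3405]
eef_rot: [0.999, -0.014, 0.052, -0.0]
contact_force: [0.3, -0.1, 1.0]
opening: 0.006
finger_force: 0.0
```

```bash
python3 - <<'E'
from h import *
bx,by,yaw,_=np.load('fit.npy')
C=bpt(bx,by,yaw,.16,.018,.12); R=tool(25,yaw); tc=np.array(cp('wrist')['tool_from_camera'])
P=C-R@(tc[:3,3]+.25*tc[:3,2]); print(C,P, status.get_state()['tool_pos'], status.get_state()['contact_force']); twist(7,R,P)
E
```

```text
[0.63624035 0.09036843 0.18586501] [0.52505383 0.09231138 0.42040388] [ 0.5203189  -0.02550184  0.34054849] [ 0.34909579 -0.08609831  1.04130388]
7 shift [0.003, -0.0169, -0.011] norm 0.0204 deg [-0.02, 2.73, 0.0]
```

play_rows(
  rows=[
    [0,0.003,-0.017,-0.011,0,2.73,0],
    [0,0.003,-0.017,-0.011,0,2.73,0],
    [0,0.003,-0.017,-0.011,0,2.73,0],
    [0,0.003,-0.017,-0.011,0,2.73,0],
    [0,0.003,-0.017,-0.011,0,2.73,0],
    [0,0.003,-0.017,-0.011,0,2.73,0],
    [0,0.003,-0.017,-0.011,0,2.73,0],
    [0,0,0,0,0,0,0],
  ],
)

```text
clock: 8.48
tool_pos: [0.5263, 0.0944, 0.4214]
eef_rot: [0.976, -0.012, 0.218, 0.001]
contact_force: [-0.7, -0.4, 0.7]
opening: 0.006
finger_force: 0.0
```

```bash
python3 - <<'E'
from h import *
import pickle
s=status.get_state(); print(s['clock'],s['q'].round(2),s['tool_pos'],Ro.from_quat(s['eef_rot']).as_matrix()[:,2])
snap('wrist','w5'); pickle.dump(s,open('w5.pkl','wb'))
bx,by,yaw,_=np.load('fit.npy')
for u in (.138,.145,.152,.176):
  for n in (0,.018,.036): print(u,n,wproj(s,bpt(bx,by,yaw,u,n,.135)).round(1))
T=wristcam(s)[0]
for d in finder.spot_in('wrist','mark'): 
  X=(T@np.r_[d['at'],1])[:3]; print(d['score'],X,frame(yaw).T@(X-bpt(bx,by,yaw,0,0,0)))
E
```

```text
8.475 [-0.69  0.56  0.61  2.05 -0.87  0.28 -1.01] [0.52627445 0.09440346 0.4214466 ] [ 0.42603301 -0.00810254 -0.90467133]
0.138 0 [308.3 256.7]
0.138 0.018 [307.4 271.5]
0.138 0.036 [306.4 288.1]
0.145 0 [308.1 249.6]
0.145 0.018 [307.2 264.3]
0.145 0.036 [306.1 280.7]
0.152 0 [307.9 242.3]
0.152 0.018 [306.9 256.9]
0.152 0.036 [305.8 273.1]
0.176 0 [307.1 215.7]
0.176 0.018 [306.  229.4]
0.176 0.036 [304.8 244.9]
0.63 [0.64723555 0.13032115 0.19647084] [-0.01853105  0.16024918  0.17446786]
```

View pics/w5.png

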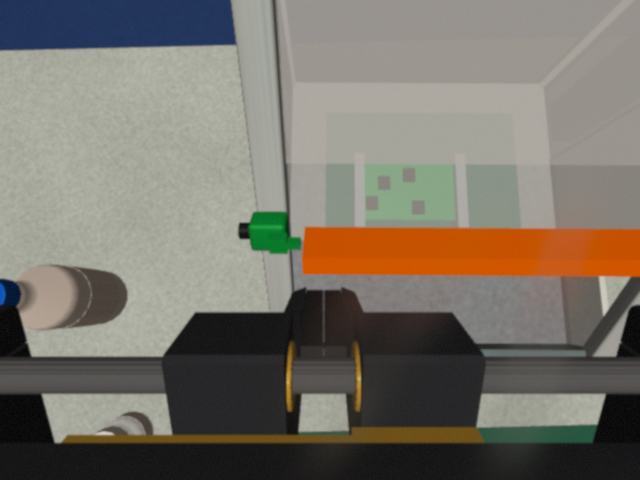

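The close-up shows the clip block at (269,232) with its pointer tip at (301,243), and the lip's left end from (303,228) to (303,273). The lip is about 6 px short of level if both stand out equally. A second view will triangulate it.

```bash
python3 - <<'E'
from h import *
bx,by,yaw,_=np.load('fit.npy')
C=bpt(bx,by,yaw,.16,.018,.12); R=tool(-3,yaw); tc=np.array(cp('wrist')['tool_from_camera'])
P=C-R@(tc[:3,3]+.25*tc[:3,2]); print(P); twist(8,R,P)
E
```

```text
[0.64804934 0.08884019 0.44494381]
8 shift [0.0157, 0.0, 0.0005] norm 0.0157 deg [-0.01, -3.52, 0.0]
```

play_rows(
  rows=[
    [0,0.0157,0,0.0005,0,-3.5,0],
    [0,0.0157,0,0.0005,0,-3.5,0],
    [0,0.0157,0,0.0005,0,-3.5,0],
    [0,0.0157,0,0.0005,0,-3.5,0],
    [0,0.0157,0,0.0005,0,-3.5,0],
    [0,0.0157,0,0.0005,0,-3.5,0],
    [0,0.0157,0,0.0005,0,-3.5,0],
    [0,0.0157,0,0.0005,0,-3.5,0],
  ],
)

```text
clock: 9.57
tool_pos: [0.6491, 0.0881, 0.4444]
eef_rot: [1.0, -0.015, -0.026, -0.001]
contact_force: [-0.4, 0.4, 0.5]
opening: 0.004
finger_force: 0.0
```

```bash
python3 - <<'E'
from h import *
import pickle
s=status.get_state(); print(s['clock'],s['q'].round(2),s['tool_pos'],Ro.from_quat(s['eef_rot']).as_matrix()[:,2])
snap('wrist','w6'); pickle.dump(s,open('w6.pkl','wb'))
a=cv2.imread('pics/w5.png')[190:300,220:360]; b=cv2.imread('pics/w6.png')[180:320,220:360]
cv2.imwrite('pics/c6.png',np.vstack([cv2.resize(a,None,fx=2.3,fy=2.3,interpolation=2),cv2.resize(b,None,fx=2.3,fy=2.3,interpolation=2)]))
E
```

```text
9.575 [-0.57  0.83  0.81  1.42 -0.6   1.21 -1.29] [0.64910696 0.08813889 0.44439262] [-0.05235507  0.00239455 -0.99862566]
```

View pics/c6.png

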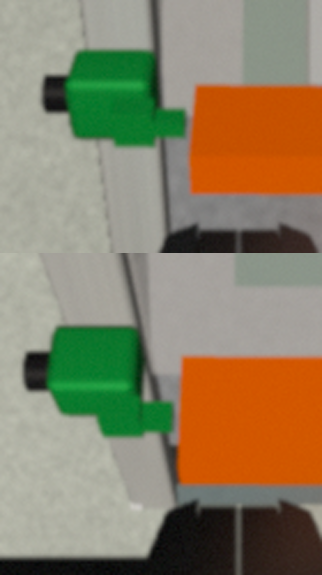

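Both crops show the pointer just below the block's lower part. Its tip is at (301,243.7) in the first view and (295,251.3) in the second. The lip end edges are at rows 227.4/257.8/273.9 and 225.2/280.4.

```bash
python3 - <<'E'
from h import *
import pickle
s5,s6=[pickle.load(open(f,'rb')) for f in('w5.pkl','w6.pkl')]
bx,by,yaw,_=np.load('fit.npy')
def tri(a,b):
    g=lambda v:np.concatenate([wproj(s5,bpt(bx,by,yaw,*v))-a,wproj(s6,bpt(bx,by,yaw,*v))-b])
    q=least_squares(g,[.17,.018,.137]); return q.x.round(4),q.fun.round(2)
print('pointer u,n,y',*tri((301,243.7),(295,251.3)))
for lo in (0,1):
  def g(v):
    u,n,y=v; e=lambda s,du,dn:wproj(s,bpt(bx,by,yaw,u+du,n+dn,y))
    return [e(s5,.007,-.018)[1]-227.4,e(s5,.007,.018)[1]-257.8,e(s5,-.007,.018)[1]-273.9,e(s6,.007,-.018)[1]-225.2,e(s6,-.007 if lo else .007,.018)[1]-280.4,e(s5,0,.018)[0]-303, e(s6,.007,.018)[0]-297.5]
  q=least_squares(g,[.15,.018,.135]); print('lip_end u,n,y',q.x.round(4),q.fun.round(1))
E
```

```text
pointer u,n,y [0.1697 0.026  0.1384] [-0.28 -0.01  0.28  0.  ]
lip_end u,n,y [0.1669 0.0286 0.1359] [-1.3 -0.1  0.8  3.  -2.4 -0.1  0.1]
lip_end u,n,y [0.1631 0.024  0.1363] [-0.4  0.1  0.5 -0.3  0.1 -0.1  0.1]
```

Residuals are below 0.6 px: the lip end is 6–6.5 mm below the pointer and the y gap is 2.1 mm, as stated in the task. Returning beneath the lip for the last push.

```bash
python3 - <<'E'
from h import *
bx,by,yaw,_=np.load('fit.npy'); R=tool(6,yaw); twist(6,R,[.515,-.0255,.42])
p=np.array([.5875,-.0277,.3325]); q=p-.045*R[:,0]; print('pre',q, 'delta from A in tool', R.T@(q-[.515,-.0255,.42]))
E
```

```text
6 shift [-0.0221, 0.0196, 0.0037] norm 0.0298 deg [0.0, 1.5, -0.01]
pre [ 0.54276461 -0.02642757  0.32779622] delta from A in tool [0.01798966 0.00013779 0.09460245]
```

play_rows(
  rows=[
    [0,-0.0221,0.0196,0.0037,0,1.5,0],
    [0,-0.0221,0.0196,0.0037,0,1.5,0],
    [0,-0.0221,0.0196,0.0037,0,1.5,0],
    [0,-0.0221,0.0196,0.0037,0,1.5,0],
    [0,-0.0221,0.0196,0.0037,0,1.5,0],
    [0,-0.0221,0.0196,0.0037,0,1.5,0],
    [0,0,0,0,0,0,0],
  ],
)

```text
clock: 10.5
tool_pos: [0.5111, -0.0265, 0.4204]
eef_rot: [0.998, -0.017, 0.053, 0.0]
contact_force: [-0.2, 0.3, -0.8]
opening: 0.005
finger_force: 0.0
```

play_rows(
  rows=[
    [0,0,0,0.032,0,0,0],
    [0,0.008,0,0.032,0,0,0],
    [0,0.01,0,0.031,0,0,0],
    [0,0,0,0,0,0,0],
    [0,0,0,0,0,0,0],
  ],
)

```text
clock: 11.12
tool_pos: [0.5416, -0.0251, 0.3287]
eef_rot: [0.998, -0.014, 0.054, 0.0]
contact_force: [0.3, -0.1, -0.8]
opening: 0.001
finger_force: 0.0
```

```bash
python3 now.py 6 .0176 .03 .022 3;  python3 - <<'E'
from h import *
bx,by,yaw,_=np.load('fit.npy'); s=status.get_state();R=Ro.from_quat(s['eef_rot']).as_matrix(); F=frame(yaw)
p4=np.array([.5875,-.0277,.3325])
print('to w4 pose in tool',R.T@(p4-s['tool_pos']),'slope',R.T@F[:,2]); twist(1,tool(6,yaw),p4)
E
```

```text
11.12 [-0.384  0.76   0.594  1.965 -0.836  0.552 -0.817] [ 0.5416 -0.0251  0.3287] [ 0.3 -0.1 -0.8] z [ 0.108 -0.002 -0.994]
tip n,y,u 0.0542 [0.0021 0.0924]
3 shift [-0.0254, 0.0006, 0.0277] norm 0.0376 deg [-0.02, -0.07, 0.02]
slope dir in tool [ 0.78  -0.    -0.626]
to w4 pose in tool [0.0461391  0.00135869 0.00118076] slope [ 7.79501721e-01 -1.49577592e-04 -6.26400068e-01]
1 shift [0.0461, 0.0014, 0.0012] norm 0.0462 deg [-0.07, -0.21, 0.05]
```

play_rows(
  rows=[
    [0,0.015,0.0004,0.002,0,0,0],
    [0,0.015,0.0005,0.001,0,0,0],
    [0,0.008,0.0005,0.001,0,0,0],
    [0,0.0032,0,-0.0016,0,0,0],
    [0,0.0032,0,-0.0016,0,0,0],
    [0,0.0032,0,-0.0017,0,0,0],
    [0,0.0032,0,-0.0017,0,0,0],
    [0,0,0,0,0,0,0],
  ],
)

```text
clock: 12.12
tool_pos: [0.591, -0.0278, 0.336]
eef_rot: [0.998, -0.014, 0.053, -0.0]
contact_force: [-3.1, 0.4, 1.8]
opening: 0.004
finger_force: 1.3
```

```bash
cat > rel.py <<'E'
from h import *
import sys
s=status.get_state(); im=snap('wrist',sys.argv[1]); hsv=cv2.cvtColor(im,cv2.COLOR_RGB2HSV)
g=cv2.inRange(hsv,(50,120,50),(75,255,255)); m=cv2.inRange(hsv,(5,170,90),(15,255,255))
print('orange rows',[(c,np.flatnonzero(m[:,c])[[0,-1]].tolist()) for c in range(5,640,90) if m[:,c].any()])
c=np.flatnonzero(m.any(0)); print('orange cols',c.min(),c.max())
E
python3 now.py 6 .0176 .03 .022 3; python3 rel.py w7
```

```text
12.12 [-0.386  0.812  0.644  1.813 -0.789  0.671 -0.891] [ 0.591  -0.0278  0.336 ] [-3.1  0.4  1.8] z [ 0.106 -0.001 -0.994]
tip n,y,u 0.0246 [0.0009 0.1324]
3 shift [-0.0421, 0.0002, 0.0284] norm 0.0508 deg [-0.04, -0.03, 0.01]
slope dir in tool [ 0.778 -0.001 -0.628]
orange rows [(5, [220, 305]), (95, [220, 319]), (185, [221, 321]), (275, [221, 312]), (365, [222, 313]), (455, [222, 317]), (545, [222, 321]), (635, [222, 305])]
orange cols 0 639
```

play_rows(
  rows=[
    [0,-0.015,0,0.004,0,0,0],
    [0,-0.03,0,0,0,0,0],
    [0,-0.02,0,-0.02,0,0,0],
    [0,0,0,0,0,0,0],
  ],
)

```text
clock: 12.68
tool_pos: [0.5248, -0.0262, 0.3459]
eef_rot: [0.998, -0.014, 0.055, 0.0]
contact_force: [0.6, -0.2, -0.2]
opening: 0.004
finger_force: 0.0
```

play_rows(
  rows=[
    [0,0.003,-0.017,-0.011,0,2.73,0],
    [0,0.003,-0.017,-0.011,0,2.73,0],
    [0,0.003,-0.017,-0.011,0,2.73,0],
    [0,0.003,-0.017,-0.011,0,2.73,0],
    [0,0.003,-0.017,-0.011,0,2.73,0],
    [0,0.003,-0.017,-0.011,0,2.73,0],
    [0,0.003,-0.017,-0.011,0,2.73,0],
    [0,0,0,0,0,0,0],
  ],
)

```text
clock: 13.68
tool_pos: [0.5305, 0.0946, 0.4249]
eef_rot: [0.975, -0.012, 0.22, 0.002]
contact_force: [0.2, -0.7, -0.3]
opening: 0.004
finger_force: 0.0
```

```bash
cat > ends.py <<'E'
from h import *
import sys
def edges(im,s):
    "sub-pixel rows of the pointer (green) and lip (orange) next to the gap"
    im=im.astype(float); G=im[...,1]-np.maximum(im[...,0],im[...,2]); O=im[...,0]-im[...,2]
    hsv=cv2.cvtColor(im.astype('u1'),cv2.COLOR_RGB2HSV); m=cv2.inRange(hsv,(5,170,90),(15,255,255))
    c0=np.flatnonzero((m>0).sum(0)>10).min()
    def span(p,lo=150,hi=310):
        p=p[lo:hi]; t=p.max()/2; k=np.flatnonzero(p>t); a,b=k[0],k[-1]
        return lo+a-1+(t-p[a-1])/(p[a]-p[a-1]), lo+b+(p[b]-t)/(p[b]-p[b+1])
    lip=span(O[:,c0+2:c0+7].mean(1)); 
    for j in range(3,12):
        print(j,'green',np.round(span(G[:,c0-j]),1),G[150:310,c0-j].max())
    print('lip col',c0,'span',np.round(lip,1))
E
python3 - <<'E'
from ends import *
import pickle
edges(cv2.imread('pics/w5.png')[:,:,::-1],None)
s=status.get_state(); print(s['tool_pos'],s['q'].round(2)); pickle.dump(s,open('w8.pkl','wb')); edges(snap('wrist','w8'),s)
E
```

```text
3 green [236.9 249.3] 30.0
4 green [237.  249.2] 62.0
5 green [237.1 249.2] 75.0
6 green [237.2 249.2] 77.0
7 green [237.2 249.2] 78.0
8 green [237.2 249.2] 77.0
9 green [237.1 249.2] 77.0
10 green [237.2 249.3] 77.0
11 green [237.2 249.1] 80.0
lip col 303 span [226.8 273.7]
[0.53050559 0.09459559 0.42488521] [-0.71  0.57  0.66  2.03 -0.91  0.3  -0.97]
3 green [244.7 256.8] 54.0
4 green [244.8 256.8] 72.0
5 green [244.8 256.9] 76.0
6 green [244.8 256.8] 77.0
7 green [244.8 256.9] 76.0
8 green [244.8 256.9] 76.0
9 green [244.8 256.9] 76.0
10 green [244.8 256.9] 75.0
11 green [244.8 257. ] 78.0
lip col 303 span [231.7 278.6]
```

```bash
python3 - <<'E'
from ends import *
import pickle
edges(cv2.imread('pics/w6.png')[:,:,::-1],None)
s5,s6=[pickle.load(open(f,'rb')) for f in('w5.pkl','w6.pkl')]
bx,by,yaw,_=np.load('fit.npy')
# convention: +0.5 px bias of span cancels between pointer and lip
for p6 in (250.,250.5,251,251.5):
    g=lambda v:np.concatenate([wproj(s5,bpt(bx,by,yaw,*v))-(301,243.2),wproj(s6,bpt(bx,by,yaw,*v))-(295,p6)])
    print(p6,least_squares(g,[.17,.018,.137]).x.round(4))
E
```

```text
3 green [244.2 257.4] 54.0
4 green [244.3 257.5] 74.0
5 green [244.3 257.7] 79.0
6 green [244.3 257.8] 79.0
7 green [244.2 257.8] 77.0
8 green [244.  257.5] 78.0
9 green [243.8 257.5] 79.0
10 green [243.9 257.4] 79.0
11 green [244.1 257.4] 78.0
lip col 297 span [224.7 280. ]
250.0 [0.1693 0.0249 0.1385]
250.5 [0.1697 0.0254 0.1384]
251 [0.1701 0.026  0.1384]
251.5 [0.1705 0.0265 0.1383]
```

```bash
python3 - <<'E'
from h import *
import pickle
s5,s6,s8=[pickle.load(open(f,'rb')) for f in('w5.pkl','w6.pkl','w8.pkl')]
bx,by,yaw,_=np.load('fit.npy')
def solve(y,*obs):
    g=lambda v:[wproj(s,bpt(bx,by,yaw,v[0],v[1],y))[1]-r for s,r in obs]
    return least_squares(g,[.17,.018]).x
P=solve(.1375,(s5,243.2),(s6,250.9)); L=solve(.136,(s5,250.25),(s6,252.35)); print('pointer',P,'lip',L,'diff mm',(P-L)*1e3)
# lip/pointer in w8, given each one's n
u=lambda s,n,y,r:least_squares(lambda v:[wproj(s,bpt(bx,by,yaw,v[0],n,y))[1]-r],[.17]).x[0]
print('w8 pointer',u(s8,P[1],.1375,250.85),'lip',u(s8,L[1],.136,255.15), 'with common n:',u(s8,.025,.1375,250.85)-u(s8,.025,.136,255.15))
E
```

```text
pointer [0.17001689 0.02587704] lip [0.16213232 0.02340216] diff mm [7.88456973 2.47488369]
w8 pointer 0.17017277639176742 lip 0.1645160365847946 with common n: 0.0037514847399731654
```

```bash
python3 - <<'E'
from h import *
yaw=np.load('fit.npy')[2]; s=status.get_state()
twist(5,tool(32,yaw),[.43,.095,.47])
E
```

```text
5 shift [-0.0135, 0.0002, -0.0175] norm 0.022 deg [-0.03, 1.34, 0.02]
```

play_rows(
  rows=[
    [0,-0.0135,0,-0.0175,0,1.34,0],
    [0,-0.0135,0,-0.0175,0,1.34,0],
    [0,-0.0135,0,-0.0175,0,1.34,0],
    [0,-0.0135,0,-0.0175,0,1.34,0],
    [0,-0.0135,0,-0.0175,0,1.34,0],
    [0,0,0,0,0,0,0],
    [0,0,0,0,0,0,0],
  ],
)

```text
clock: 14.6
tool_pos: [0.4301, 0.0954, 0.4702]
eef_rot: [0.961, -0.014, 0.276, 0.003]
contact_force: [0.5, -0.4, 0.2]
opening: 0.007
finger_force: 0.0
```

```bash
python3 - <<'E'
from ends import *
import pickle
s=status.get_state(); print(s['clock'],s['tool_pos'],s['q'].round(2),Ro.from_quat(s['eef_rot']).as_matrix()[:,2]); pickle.dump(s,open('w9.pkl','wb')); im=snap('wrist','w9')
bx,by,yaw,_=np.load('fit.npy')
for du,n in ((-.007,.036),(.007,.036),(.007,0)): print(wproj(s,bpt(bx,by,yaw,.165+du,n+.006,.136)).round(1))
cv2.imwrite('pics/c9.png',cv2.resize(im[120:260,200:340,::-1],None,fx=4,fy=4,interpolation=cv2.INTER_CUBIC))
edges(im,s)
E
```

```text
14.6 [0.43007087 0.09539798 0.47016442] [-0.93  0.36  0.75  2.27 -0.91  0.1  -1.  ] [ 0.52985126 -0.01409651 -0.84797343]
[305.9 206.6]
[305.5 191.6]
[307.2 178. ]
3 green [183.4 190.4] 33.0
4 green [183.4 190.9] 65.0
5 green [183.6 190.9] 80.0
6 green [183.5 190.9] 79.0
7 green [183.5 190.9] 78.0
8 green [183.5 190.9] 78.0
9 green [183.5 190.9] 78.0
10 green [183.4 190.9] 79.0
11 green [183.3 191.1] 79.0
lip col 306 span [177.4 205.3]
```

View pics/c9.png

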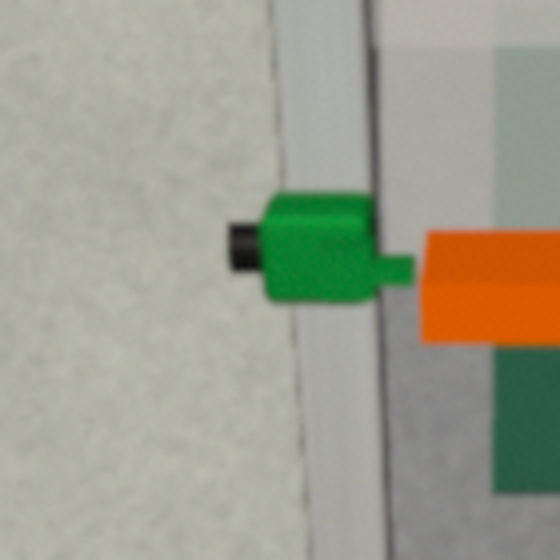

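The crop shows the pointer at rows 183.5–190.9. The lip end spans 177.4–205.3, with its outer upper edge near 191. Now a joint fit over all views.

```bash
cat > joint.py <<'E'
from h import *
import pickle
bx,by,yaw,_=np.load('fit.npy')
V={k:pickle.load(open(k+'.pkl','rb')) for k in ('w5','w6','w8','w9')}
row=lambda k,u,n,y:wproj(V[k],bpt(bx,by,yaw,u,n,y))[1]
pt={'w5':(237.1,249.2),'w6':(244.1,257.5),'w8':(244.8,256.9),'w9':(183.5,190.9)}
lp={'w5':(226.8,273.7),'w6':(224.7,280.0),'w8':(231.7,278.6),'w9':(177.4,205.3)}
def g(v):
    pu,pn,wn,l1,l2,ln=v[:6]; o=[]
    for i,k in enumerate(V):
        l=l1 if k in('w5','w6') else l2; b=v[6+i]
        o+=[row(k,pu+.0025,pn-wn/2,.1375)+b-pt[k][0],row(k,pu-.0025,pn+wn/2,.1375)+b-pt[k][1],row(k,l+.007,ln-.018,.136)+b-lp[k][0],row(k,l-.007,ln+.018,.136)+b-lp[k][1],b*.2]
    return o
q=least_squares(g,[.17,.02,.008,.162,.165,.02,0,0,0,0],x_scale=[.01]*6+[1]*4); v=q.x
print('pointer u n w',v[:3].round(4),'lip1,lip2,n',v[3:6].round(4),'bias',v[6:].round(1),'to go mm',1e3*(v[0]-v[4])); print(np.round(q.fun,1))
E
python3 joint.py
```

```text
pointer u n w [0.1692 0.0245 0.0074] lip1,lip2,n [0.1624 0.1648 0.0224] bias [ 0.1  1.2  0.1 -0.5] to go mm 4.399613193223906
[-0.1  0.1 -0.1  0.   0.   0.2 -0.2  0.  -0.   0.2 -0.   0.1 -0.1  0.
  0.  -0.4  0.3 -0.2  0.3 -0.1]
```

```bash
python3 - <<'E'
from h import *
yaw=np.load('fit.npy')[2]; R=tool(6,yaw); twist(6,R,[.52,-.026,.42])
p=np.array([.591,-.0278,.336]); q=p-.04*R[:,0]; print('delta from A in tool', R.T@(q-[.52,-.026,.42]))
E
```

```text
6 shift [0.0116, 0.0198, 0.0135] norm 0.0266 deg [-0.01, -4.33, 0.0]
delta from A in tool [ 0.02185301 -0.0002194   0.09096371]
```

play_rows(
  rows=[
    [0,0.0116,0.0198,0.0135,0,-4.33,0],
    [0,0.0116,0.0198,0.0135,0,-4.33,0],
    [0,0.0116,0.0198,0.0135,0,-4.33,0],
    [0,0.0116,0.0198,0.0135,0,-4.33,0],
    [0,0.0116,0.0198,0.0135,0,-4.33,0],
    [0,0.0116,0.0198,0.0135,0,-4.33,0],
    [0,0,0,0,0,0,0],
  ],
)

```text
clock: 15.52
tool_pos: [0.5206, -0.0276, 0.4189]
eef_rot: [0.999, -0.015, 0.052, 0.001]
contact_force: [0.5, 0.6, 0.1]
opening: 0.007
finger_force: 0.0
```

play_rows(
  rows=[
    [0,0,0,0.032,0,0,0],
    [0,0.008,0,0.032,0,0,0],
    [0,0.01,0,0.029,0,0,0],
    [0,0,0,0,0,0,0],
    [0,0,0,0,0,0,0],
  ],
)

```text
clock: 16.15
tool_pos: [0.5466, -0.0263, 0.3303]
eef_rot: [0.999, -0.014, 0.053, 0.0]
contact_force: [-0.4, -0.0, 0.9]
opening: 0.003
finger_force: 0.0
```

```bash
cat > to.py <<'E'
from h import *
bx,by,yaw,_=np.load('fit.npy'); s=status.get_state();R=Ro.from_quat(s['eef_rot']).as_matrix(); F=frame(yaw)
p=np.array([.591,-.0278,.336]); print('to last contact',(R.T@(p-s['tool_pos'])).round(4),'to goal',(R.T@(p+.0044*F[:,2]-s['tool_pos'])).round(4),s['contact_force'],s['tool_pos']); twist(1,tool(6,yaw),p)
E
python3 to.py
```

```text
to last contact [ 0.0448  0.0003 -0.001 ] to goal [ 0.0482  0.0003 -0.0038] [-0.41927447 -0.0404242   0.89975916] [ 0.54657854 -0.02629487  0.33028901]
1 shift [0.0448, 0.0003, -0.001] norm 0.0448 deg [-0.08, -0.05, 0.04]
```

play_rows(
  rows=[
    [0,0.015,0.0003,0.001,0,0,0],
    [0,0.015,0,0.001,0,0,0],
    [0,0.01,0,0.0005,0,0,0],
    [0,0.0028,0,-0.0021,0,0,0],
    [0,0.0027,0,-0.0021,0,0,0],
    [0,0.0027,0,-0.0021,0,0,0],
    [0,0,0,0,0,0,0],
    [0,0,0,0,0,0,0],
  ],
)

```text
clock: 17.15
tool_pos: [0.5939, -0.028, 0.3383]
eef_rot: [0.999, -0.014, 0.052, -0.0]
contact_force: [-3.1, 0.7, 2.2]
opening: 0.002
finger_force: 1.4
```

```bash
python3 to.py
```

```text
to last contact [-0.0031 -0.0001  0.002 ] to goal [ 0.0003 -0.0001 -0.0008] [-3.07089153  0.67854394  2.20299628] [ 0.59390103 -0.02797478  0.33827077]
1 shift [-0.0031, -0.0001, 0.002] norm 0.0037 deg [-0.11, 0.04, 0.04]
```

play_rows(
  rows=[
    [0,-0.015,0,0.004,0,0,0],
    [0,-0.03,0,0,0,0,0],
    [0,-0.02,0,-0.02,0,0,0],
    [0,0,0,0,0,0,0],
  ],
)

```text
clock: 17.65
tool_pos: [0.5277, -0.0264, 0.3484]
eef_rot: [0.998, -0.014, 0.053, -0.0]
contact_force: [0.5, -0.2, -0.5]
opening: 0.003
finger_force: 0.0
```

```bash
python3 - <<'E'
from h import *
yaw=np.load('fit.npy')[2]
twist(6,tool(32,yaw),[.43,.095,.47])
E
```

```text
6 shift [-0.0103, -0.0198, -0.0245] norm 0.0331 deg [-0.01, 4.31, -0.01]
```

play_rows(
  rows=[
    [0,-0.0103,-0.0198,-0.0245,0,4.31,0],
    [0,-0.0103,-0.0198,-0.0245,0,4.31,0],
    [0,-0.0103,-0.0198,-0.0245,0,4.31,0],
    [0,-0.0103,-0.0198,-0.0245,0,4.31,0],
    [0,-0.0103,-0.0198,-0.0245,0,4.31,0],
    [0,-0.0103,-0.0198,-0.0245,0,4.31,0],
    [0,0,0,0,0,0,0],
    [0,0,0,0,0,0,0],
  ],
)

```text
clock: 18.65
tool_pos: [0.4316, 0.0952, 0.4696]
eef_rot: [0.961, -0.013, 0.275, 0.003]
contact_force: [-0.9, -0.6, -0.3]
opening: 0.005
finger_force: 0.0
```

```bash
python3 - <<'E'
from ends import *
import pickle
s=status.get_state(); print(s['clock'],s['tool_pos'],s['q'].round(2)); pickle.dump(s,open('w10.pkl','wb')); edges(snap('wrist','w10'),s)
twist(8,tool(6,np.load('fit.npy')[2]),[.432,-.36,.36],s)
T=wristcam(s)[0]
for n in ('top','scene'):
    snap(n,n+'10')
    for d in finder.spot_in(n,'fan_top'): print(n,d['score'],w(n,d['at']).round(4))
E
```

```text
18.65 [0.43158236 0.09516768 0.46956372] [-0.93  0.36  0.76  2.26 -0.93  0.11 -0.98]
3 green [184.  191.7] 60.0
4 green [184.1 191.7] 76.0
5 green [184.2 191.6] 78.0
6 green [184.2 191.6] 78.0
7 green [184.2 191.6] 78.0
8 green [184.1 191.6] 78.0
9 green [184.1 191.7] 79.0
10 green [184.1 191.8] 79.0
11 green [183.8 192.2] 79.0
lip col 305 span [174.4 202.5]
8 shift [-0.0033, 0.0569, 0.0135] norm 0.0585 deg [-0.01, -3.24, 0.0]
top 0.79 [ 0.3112 -0.4772  0.0228]
top 0.75 [ 0.4831 -0.464   0.0245]
top 0.59 [ 0.3935 -0.4554  0.0259]
top 0.48 [ 0.4344 -0.355   0.0251]
scene 0.65 [ 0.4877 -0.4566  0.0267]
scene 0.6 [ 0.438  -0.3593  0.0197]
scene 0.48 [ 0.4031 -0.4544  0.0211]
```

```bash
sed -i "s/'w9')}/'w9','w10')}/; s/'w9':(183.5,190.9)/&,'w10':(184.15,191.65)/; s/'w9':(177.4,205.3)/&,'w10':(174.4,202.5)/; s/pu,pn,wn,l1,l2,ln=v\[:6\]/pu,pn,wn,l1,l2,ln,l3=v[:7]/; s/else l2; b=v\[6+i\]/else l3 if k=='w10' else l2; b=v[7+i]/; s/.165,.02,0,0,0,0\]/.165,.02,.169,0,0,0,0,0]/; s/\[.01\]\*6+\[1\]\*4/[.01]*7+[1]*5/; s/(v\[0\]-v\[4\])/(v[0]-v[6])/" joint.py; python3 joint.py
```

```text
pointer u n w [0.1693 0.0244 0.0073] lip1,lip2,n [0.1624 0.1649 0.0223] bias [ 0.2  0.3  1.4  0.3 -0.4 -0.3] to go mm 0.7920718972849183
[-0.1  0.1 -0.   0.   0.1  0.2 -0.3  0.  -0.   0.3  0.   0.1 -0.1 -0.
  0.1 -0.4  0.3 -0.2  0.3 -0.1 -0.3  0.3 -0.2  0.2 -0.1]
```

```bash
python3 - <<'E'
from h import *
twist(10,tool(0,np.load('fit.npy')[2]),[.40,-.357,.36])
E
```

```text
10 shift [-0.0051, 0.0452, 0.01] norm 0.0466 deg [-0.0, -3.19, -0.01]
```

play_rows(
  rows=[
    [0,-0.0051,0.0452,0.01,0,-3.19,0],
    [0,-0.0051,0.0452,0.01,0,-3.19,0],
    [0,-0.0051,0.0452,0.01,0,-3.19,0],
    [0,-0.0051,0.0452,0.01,0,-3.19,0],
    [0,-0.0051,0.0452,0.01,0,-3.19,0],
  ],
)

```text
clock: 19.52
tool_pos: [0.4227, -0.1329, 0.4127]
eef_rot: [0.99, -0.015, 0.138, 0.001]
contact_force: [-0.2, -0.2, 0.1]
opening: 0.004
finger_force: 0.0
```

play_rows(
  rows=[
    [0,-0.0051,0.0452,0.01,0,-3.19,0],
    [0,-0.0051,0.0452,0.01,0,-3.19,0],
    [0,-0.0051,0.0452,0.01,0,-3.19,0],
    [0,-0.0051,0.0452,0.01,0,-3.19,0],
    [0,-0.0051,0.0452,0.01,0,-3.19,0],
    [0,0,0,0,0,0,0],
    [0,0,0,0,0,0,0],
  ],
)

```text
clock: 20.4
tool_pos: [0.3997, -0.3556, 0.359]
eef_rot: [1.0, -0.014, -0.0, -0.001]
contact_force: [-0.4, -0.3, -0.1]
opening: 0.007
finger_force: 0.0
```

```bash
python3 - <<'E'
from h import *
s=status.get_state(); print(s['clock'],s['tool_pos'],s['q'].round(2),s['contact_force']); R=Ro.from_quat(s['eef_rot']).as_matrix(); print(R.round(3).tolist())
im=snap('wrist','w11'); hsv=cv2.cvtColor(im,cv2.COLOR_RGB2HSV); m=cv2.inRange(hsv,(45,120,60),(75,255,255))
nn,lab,st,ce=cv2.connectedComponentsWithStats(m)
for k in range(1,nn):
    if st[k,4]>150:
        o=[]
        for z in (.02,.025):
            C,d=wray(s,*ce[k]); o.append((C+d*(z-C[2])/d[2]).round(4).tolist())
        print(st[k].tolist(),ce[k].round(1),o)
T=wristcam(s)[0]
for d in finder.spot_in('wrist','fan_top'): print(d['score'],(T@np.r_[d['at'],1])[:3].round(4))
cam=T[:3,3]; print(cam)
E
```

```text
20.4 [ 0.39970392 -0.35564597  0.35899554] [ 0.31  0.71  0.57  1.91 -0.58  0.7  -0.37] [-0.43555468 -0.32997818 -0.09196482]
[[1.0, -0.028, -0.001], [-0.028, -1.0, 0.003], [-0.001, -0.003, -1.0]]
[422, 100, 46, 48, 1712] [444.6 123.7] [[0.483, -0.4598, 0.02], [0.4829, -0.4581, 0.025]]
[306, 170, 43, 43, 1410] [327.  190.6] [[0.4287, -0.3576, 0.02], [0.4294, -0.3576, 0.025]]
[0, 172, 197, 185, 19828] [ 88.5 258.8] [[0.3698, -0.1273, 0.02], [0.3714, -0.1309, 0.025]]
[411, 206, 43, 40, 1350] [432.2 225.5] [[0.3936, -0.4546, 0.02], [0.3949, -0.453, 0.025]]
[430, 291, 39, 32, 765] [451.1 304.8] [[0.3119, -0.4782, 0.02], [0.3144, -0.4763, 0.025]]
0.9 [ 0.3936 -0.4556  0.0215]
0.76 [ 0.485  -0.4638  0.0198]
0.72 [ 0.3146 -0.4807  0.0234]
0.65 [ 0.43   -0.3587  0.0209]
[ 0.47259656 -0.35650779  0.33893479]
```

play_rows(
  rows=[
    [0,0.01,0.0006,0.04,0,0,0],
    [0,0.01,0.0006,0.04,0,0,0],
    [0,0.0098,0.0006,0.04,0,0,0],
    [0,0,0,0.018,0,0,0],
    [0,0,0,0.01,0,0,0],
    [0,0,0,0.005,0,0,0],
    [0,0,0,0,0,0,0],
  ],
)

```text
clock: 21.38
tool_pos: [0.4294, -0.3586, 0.2072]
eef_rot: [1.0, -0.014, 0.0, -0.0]
contact_force: [0.5, -0.5, 0.5]
opening: 0.002
finger_force: 0.0
```

play_rows(
  rows=[
    [0,0,0,0.006,0,0,0],
    [0,0,0,0.005,0,0,0],
    [0,0,0,0.004,0,0,0],
    [0,0,0,0.003,0,0,0],
    [0,0,0,0.003,0,0,0],
    [0,0,0,0,0,0,0],
  ],
)

```text
clock: 22.12
tool_pos: [0.4294, -0.3583, 0.1855]
eef_rot: [1.0, -0.014, -0.0, -0.001]
contact_force: [-1.9, 0.6, 3.3]
opening: 0.005
finger_force: 1.5
```

Contact is at 3.3 N; pressing further in small steps.

play_rows(
  rows=[
    [0,0,0,0.002,0,0,0],
    [0,0,0,0.002,0,0,0],
    [0,0,0,0,0,0,0],
  ],
)

```text
clock: 22.5
tool_pos: [0.4293, -0.3583, 0.1824]
eef_rot: [1.0, -0.014, 0.0, -0.001]
contact_force: [-2.2, 2.7, 13.0]
opening: 0.005
finger_force: 6.0
```

play_rows(
  rows=[
    [0,0,0,0.001,0,0,0],
    [0,0,0,0,0,0,0],
  ],
)

```text
clock: 22.75
tool_pos: [0.4292, -0.3584, 0.1822]
eef_rot: [1.0, -0.014, 0.0, -0.001]
contact_force: [-1.9, 3.9, 20.3]
opening: 0.003
finger_force: 9.9
```

play_rows(
  rows=[
    [0,0,0,-0.01,0,0,0],
    [0,0,0,-0.03,0,0,0],
    [0,0,0,-0.04,0,0,0],
    [0,-0.01,0,-0.04,0,0,0],
    [0,-0.01,0,-0.03,0,0,0],
    [0,0,0,0,0,0,0],
    [0,0,0,0,0,0,0],
  ],
)

```text
clock: 23.62
tool_pos: [0.41, -0.3575, 0.3296]
eef_rot: [1.0, -0.013, -0.0, -0.001]
contact_force: [-0.8, -0.7, -0.0]
opening: 0.007
finger_force: 0.0
```

```bash
python3 - <<'E'
from h import *
a=snap('scene','s12'); b=snap('top','t12'); print(status.get_state()['contact_force'])
for n in ('scene','top'):
    d=cv2.absdiff(cv2.imread(f'pics/{n}10.png'),cv2.imread(f"pics/{'s' if n=='scene' else 't'}12.png")).max(2); 
cv2.imwrite('pics/c12.png',np.vstack([cv2.resize(a[150:360,140:540,::-1],(560,294)),cv2.resize(b[120:360,90:560,::-1],(560,286))]))
E
```

```text
[0.60182866 0.17680023 0.6152584 ]
```

View pics/c12.png

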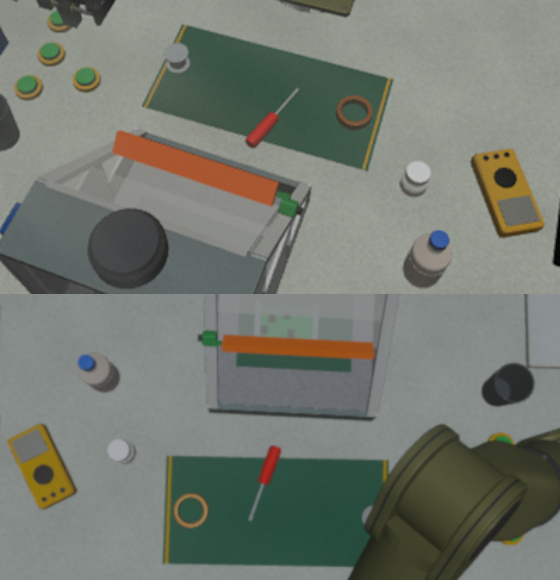

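The picture shows the lip level with the clip at (285,200) in the top half, the window standing, the switch released at (87,78), and the loose things in place. The arm is clear, so I'm handing in.

```bash
python3 -c "
from plant import r
print(r.finish_job())"
```

```text
the job is handed in; nothing more can be done
None
```

I pushed the window up until its lip was level with the marker pointer (about 0.8 mm below it by my last measurement) and left it standing there, then pressed the leftmost green button fully down and released it; the job was handed in at about 24 s.

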